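# Unlock the metal-stock strongbox with today's colour code

## Task

Unlock the strongbox: turn its two dials so that each pointer is on the dot of today's colour (the tag in the tray's brass-framed well is for the brass dial, the tag in the black-framed well for the black dial; tags in the white dish do not count). Then draw the red-handled bolt fully back out of its keeper, leaving the dials on the code. Leave the tags and everything else on the bench where they are.

Things in the scene. Friction and masses are not known exactly. Their poses are not given: they have to be found in the camera images.
- dial_brass (a joint): Angle (rad) of the brass code dial, a brass knob with a black line on top, left (+y) of the two on the lid. 0: pointer to the box's front (its -x); grows clockwise seen from above (pointer towards the box's +y). Stops at -1.45 and 1.45; starts within 0.3 of 0, on no dot. Dots: -1.1 red, -0.5 yellow, 0.5 green, 1.1 blue. Friction about 0.05 N m, no clicks; stays where left.
- dial_brass_grip (a point): Grip point of the brass dial, on its vertical axis, 10 mm below its top, 32 mm above the lid; turns with it. Upright bar 40 mm long (own x), 14 mm thick (own y: pinch across it), 32 mm high, on a round foot 42 mm across, 10 mm high. The pointer (line on top, dark needle at the foot) points along own -x. Axes of the two dials 144 mm apart.
- dial_black (a joint): Angle (rad) of the black code dial, a black plastic knob with a white line on top, right (-y) of the two on the lid. 0: pointer to the box's front (its -x); grows clockwise seen from above (pointer towards the box's +y). Stops at -1.45 and 1.45; starts within 0.3 of 0, on no dot. Dots: -1.1 red, -0.5 yellow, 0.5 green, 1.1 blue. Friction about 0.05 N m, no clicks; stays where left.
- dial_black_grip (a point): Grip point of the black dial, on its vertical axis, 10 mm below its top, 32 mm above the lid; turns with it. Upright bar 40 mm long (own x), 14 mm thick (own y: pinch across it), 32 mm high, on a round foot 42 mm across, 10 mm high. The pointer (line on top, dark needle at the foot) points along own -x. Axes of the two dials 144 mm apart.
- bolt (a joint): Travel (m) of the slide bolt on the strongbox's lid: near 0 when shot home (locked, its steel bar in the brass keeper on the box's -y side), 0.05 at its end stop, fully drawn. It slides along the box's +y. About 2 N of friction; stays where left.
- bolt_grip (a point): Grip point of the bolt's red handle, on its centre, 11 mm below its top, 30 mm above the lid; moves with it. Handle 14 mm thick (own x: pinch across it), 26 mm long (own y, the sliding direction), 30 mm high. Axes as the box's. Bar below it 12 mm wide. Brass staples 26 mm wide, 17 mm high guide the bar 62 mm to the -y and 100 mm to the +y side of the locked handle.
- strongbox: Grey steel strongbox with a dark lid, fixed: 206 x 286 mm, lid top 85 mm above the bench. Origin: centre of its underside; z up, front -x. On the lid: bolt 68 mm to +x of the middle; dial axes 25 mm to -x, 72 mm either way along y, each on a white disc 104 mm across with four coloured dots, 12 mm across, 42 mm from the axis.
- code_tray: Fixed dark wooden tray, 75 x 135 x 8 mm, with two square framed wells: brass frame on its +y half, black frame on its -y half; frames 50 mm outside, 38 mm inside, top 18 mm above the bench. The coloured tag in each gives today's code. Origin: centre of its underside.
- well_brass (a point): Centre of the floor of the code tray's brass-framed well, 8 mm above the bench. The tag lying here (within 5 mm) gives the colour for the brass dial.
- well_black (a point): Centre of the floor of the code tray's black-framed well, 8 mm above the bench. The tag lying here (within 5 mm) gives the colour for the black dial.
- tag_red: Loose brass disc with a red enamelled top, 28 mm across, 4 mm thick, lying flat. Origin: centre of its underside. It lies in one of the two wells of the code tray, or else in the white two-part spare dish on the other side of the bench, where it means nothing.
- tag_yellow: Loose brass disc with a yellow enamelled top, 28 mm across, 4 mm thick, lying flat. Origin: centre of its underside. It lies in one of the two wells of the code tray, or else in the white two-part spare dish on the other side of the bench, where it means nothing.
- tag_green: Loose brass disc with a green enamelled top, 28 mm across, 4 mm thick, lying flat. Origin: centre of its underside. It lies in one of the two wells of the code tray, or else in the white two-part spare dish on the other side of the bench, where it means nothing.
- tag_blue: Loose brass disc with a blue enamelled top, 28 mm across, 4 mm thick, lying flat. Origin: centre of its underside. It lies in one of the two wells of the code tray, or else in the white two-part spare dish on the other side of the bench, where it means nothing.
- hammer: Bystander: brass hammer, 240 mm long, lying on the bench beyond the box. Origin: on its underside or resting line.
- bench_block: Bystander: steel bench block on a rubber foot, 80 x 80 x 28 mm, loose. Origin: on its underside or resting line.
- jar: Bystander: amber jar with a steel cap, 60 mm across, 75 mm high, loose. Origin: on its underside or resting line.
- pliers: Bystander: blue-handled pliers, about 130 mm long, lying on the bench. Origin: on its underside or resting line.
- file: Bystander: slim hand tool with a wooden handle, 200 mm long, lying on the bench. Origin: on its underside or resting line.
- loupe: Bystander: black eye loupe, 36 mm across, 23 mm high, loose. Origin: on its underside or resting line.
Mind the look-alikes: they are no part of the job. What is shaped like the code_tray but green is not meant.

How it is judged:
By the outcome, as a careful person would: the job done as asked, in the order asked, and still so for the second after the job is handed in, with the robot touching nothing.
It also fails if it takes over 51 s, if anything falls off the work surface, if the arm or the gripper's body presses on something with over 40 N, if the wrist force passes 120 N, or if a joint passes its speed limit or range.

## Robot

A 6-joint arm with a two-finger parallel gripper is mounted at the origin on the work surface. World frame = base frame: x ahead of the robot, y to its left, z up, the work surface at z = 0. Lengths are in m, angles in rad, forces in N, time in s.
With the tool pointing down it reaches from about 0.25 to 0.8 m from the base axis. Payload 8.5 kg.
Tool frame: the origin (TCP) lies between the finger pads; the fingertips stand robot.tcp_to_tips ahead of it and the grasp point (between the pads) lies 6 mm ahead of it (robot.tcp_to_tips is the distance from the TCP to the fingertips, in m); z points along the fingers, x is the direction in which the jaws open and shut, and the axes are right-handed (so a half turn about z gives the same grasp; the last joint's range is limited). The gripper opens to 85 mm and grips with 20 to 120 N. Pads are 22 mm wide; open, the fingers measure 114 mm over their backs; the gripper's body (76 mm by 85 mm) begins 54 mm behind the grasp point. The pads swing forward as they close: fully open they stand 13 mm farther back than shut.
Start: joints at [-1.335, 0.238, -0.013, 1.319, 0, 1.571], TCP at [0.123, -0.51, 0.256] pointing down, gripper open.
Joint ranges: [-2.66, 2.66], [-1.03, 1.9], [-1.14, 1.46], [-1.82, 2.27], [-1.45, 1.34], [-3.14, 3.14]. Speed limits (rad/s): [2.22, 2.22, 2.79, 3.14, 3.14, 3.14].

## Interface

Orientations are given as a rotation vector (axis times angle).
In Python, from bench import robot, hand, planner, observe, cams, workorder gives the robot as it stands. Calls block until the motion is done:
- robot.movep(position, orientation): joint-space move of the TCP to a pose.
- robot.line_to(position, frame=None, max_speed=0.15, until_force=None): straight line of the TCP; frame=None keeps the orientation; max_speed is the mean speed in m/s. With until_force (N) it stops when the force on the tool has changed by that much, and returns True; else False.
- robot.set_joints(angles): joint-space move.
- hand.set_gripper(opening, newtons=None): opening from 0.0 (shut) to 1.0 (fully open); newtons is the grip in N (None keeps the last); returns when the fingers have stopped.
- robot.pause(seconds).
- planner.ik(position, orientation): joint angles nearest the present ones, or None.
- observe(): the state.
- cams.capture(name): name is "scene" or "top" or "wrist"; returns (picture, depth): 420x560x3 uint8, red, green, blue; 420x560 float32, m along the optical axis (not along the pixel's ray), 0 where there is no reading.
- cams.calibration(name): a dict with "K" (3x3 intrinsics, pixels), "k1" (the pictures are not rectified: a ray, as slopes to the right and down, at radius r is drawn at 1 + k1 r^2 times it, then the intrinsics apply), "position" and "orientation" of the camera in the world; the wrist camera has in their place "tool_from_camera" (4x4, takes a point from camera to tool coordinates, whose origin is the TCP and whose axes are the tool frame's). Camera axes: x right, y up, looking along -z (the intrinsics and any distortion apply to the point x, -y, -z); pixel columns grow to the right and rows downward; lengths in m; the calibration is good to about 2 mm. A picture is of the moment at which its call begins: read the wrist's pose just before it. calibration takes no time and is no camera call.
A pose or a line that the arm cannot do raises robot.IKError and nothing moves.
- workorder.sign_off(): hands the job in, once; it reports no verdict.
The state is a dict: "time_s": time; "joint_positions": joint angles; "joint_velocities": joint speeds; "tau": joint torques, N m; "eef_pos": TCP position; "ee_rot": TCP orientation; "contact_force": force on the tool from outside, world axes, zero at the start; "wrist_torque": the same for the moment, N m; "width": opening from 0.0 (shut) to 1.0 (fully open).
Only numpy, scipy, OpenCV 4.12 (cv2) and the standard library are available. Lean on these libraries where they do the work, as an engineer would, in place of code of your own. Each camera call takes 0.05 s, during which the arm holds its last target.

## Working session

There is one attempt and no reset: what is moved stays moved. The work goes in short steps, each a Python script; the robot and the scene stay as the last script left them, time stands still between calls to the robot, and variables do not carry over. Pictures are saved under pics/ and viewed, and the job is handed in when it is done.

```bash
ls; mkdir -p pics; cat > h.py <<'E'
import numpy as np, cv2
from scipy.spatial.transform import Rotation as R
from bench import robot, hand, planner, observe, cams, workorder
def save(n,im): cv2.imwrite('pics/'+n,cv2.cvtColor(im,cv2.COLOR_RGB2BGR))
def campose(name):
    c=cams.calibration(name)
    return c
def ray(c,u,v,T=None):
    K=np.array(c['K']);xd=(u-K[0,2])/K[0,0];yd=(v-K[1,2])/K[1,1]
    x,y=xd,yd
    for _ in range(20):
        s=1+c['k1']*(x*x+y*y);x,y=xd/s,yd/s
    return np.array([x,-y,-1.0])
def rot(o):
    o=np.array(o,float)
    return o if o.shape==(3,3) else R.from_rotvec(o).as_matrix()
def pix2plane(c,u,v,z,wrist=None):
    d=ray(c,u,v)
    if wrist is None: p=np.array(c['position']);M=rot(c['orientation'])
    else:
        T=np.array(c['tool_from_camera']);Rt=rot(wrist[1]);M=Rt@T[:3,:3];p=np.array(wrist[0])+Rt@T[:3,3]
    w=M@d
    return p+w*(z-p[2])/w[2]
E
python3 - <<'E'
from h import *
s=observe();print(s)
for n in('scene','top','wrist'):
    im,d=cams.capture(n);save(n+'0.png',im);np.save(n+'0.npy',d);print(n,cams.calibration(n))
E
```

```text
pics
{'time_s': 0.0, 'joint_positions': array([-1.33500860e+00,  2.38770509e-01, -1.42693273e-02,  1.31919884e+00,
       -8.44215774e-06,  1.57078918e+00]), 'joint_velocities': array([-0.00046512,  0.00073171, -0.00026402, -0.00055506, -0.00036574,
       -0.00042911]), 'tau': array([ 4.13558519e-03, -5.38784516e+01,  3.46438837e+01,  1.80930278e-02,
        3.83494635e-04, -5.32562282e-06]), 'eef_pos': array([ 0.12255186, -0.51009727,  0.25567712]), 'ee_rot': array([-2.46662007e+00,  1.94417568e+00,  1.78705885e-03]), 'contact_force': array([-0.32824145,  0.11720811,  0.79366433]), 'wrist_torque': array([ 0.03728704, -0.03552882,  0.07899688]), 'width': 1.0033870987346016}
scene {'K': array([[477.15810141,   0.        , 276.51562082],
       [  0.        , 477.15810141, 212.6025954 ],
       [  0.        ,   0.        ,   1.        ]]), 'k1': 0.01701363900566734, 'position': array([ 0.92351655, -0.70778385,  1.16622038]), 'orientation': array([0.66374697, 0.17930862, 0.44817086])}
top {'K': array([[542.35117546,   0.        , 278.48477859],
       [  0.        , 542.35117546, 215.95143615],
       [  0.        ,   0.        ,   1.        ]]), 'k1': 0.010625541938415603, 'position': array([0.37309831, 0.05666005, 1.60317948]), 'orientation': array([ 0.0698352 , -0.07529523, -1.58185176])}
wrist {'K': array([[300.90626685,   0.        , 277.48236685],
       [  0.        , 300.90626685, 209.13867762],
       [  0.        ,   0.        ,   1.        ]]), 'k1': -0.04362290969072949, 'tool_from_camera': array([[ 9.99999401e-01,  2.72178925e-04,  1.06010733e-03,
        -6.92569039e-04],
       [ 5.62505183e-04, -9.58684074e-01, -2.84472370e-01,
        -7.26956692e-02],
       [ 9.38880633e-04,  2.84472796e-01, -9.58683653e-01,
        -1.17349598e-01],
       [ 0.00000000e+00,  0.00000000e+00,  0.00000000e+00,
         1.00000000e+00]])}
```

View pics/top0.png

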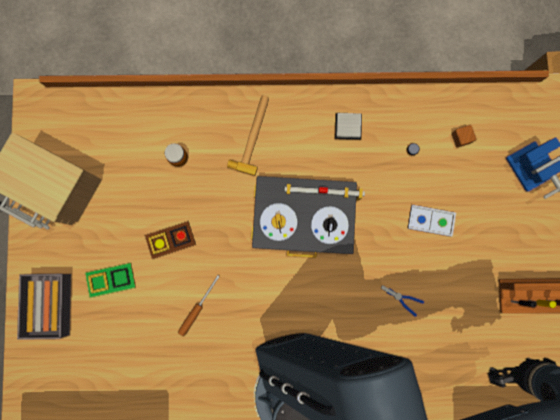

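View pics/scene0.png

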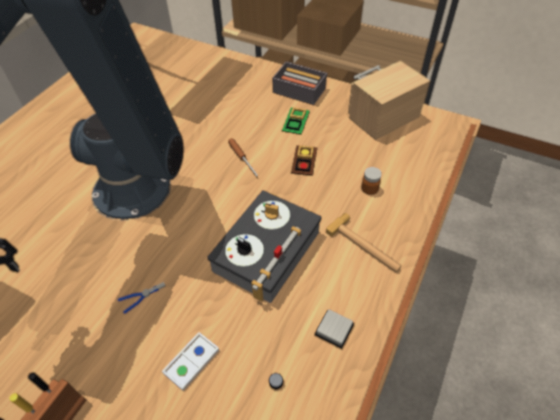

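Candidates for the tray: the dark brown tray at top (170,240), with yellow in its left/brass frame (159,243) and red in its right/black frame (180,237); the green look-alike tray at (110,280); and the white spare dish at (432,220), with blue and green. By the description it is the brown one. I'll check with close crops.

```bash
python3 - <<'E'
import cv2,numpy as np
a=cv2.imread('pics/top0.png');b=cv2.imread('pics/scene0.png')
f=lambda im,x,y,w,h,s:cv2.resize(im[y:y+h,x:x+w],None,fx=s,fy=s,interpolation=cv2.INTER_CUBIC)
cv2.imwrite('pics/c1.png',np.hstack([f(a,80,215,125,90,3.2),f(b,275,100,60,85,288/85.)]))
cv2.imwrite('pics/c2.png',f(a,240,165,135,100,5.9))
E
```

```text
(no output)
```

View pics/c1.png

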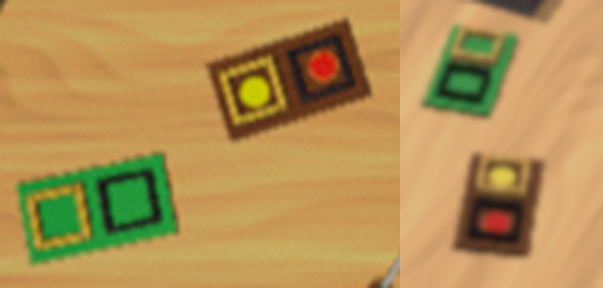

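View pics/c2.png

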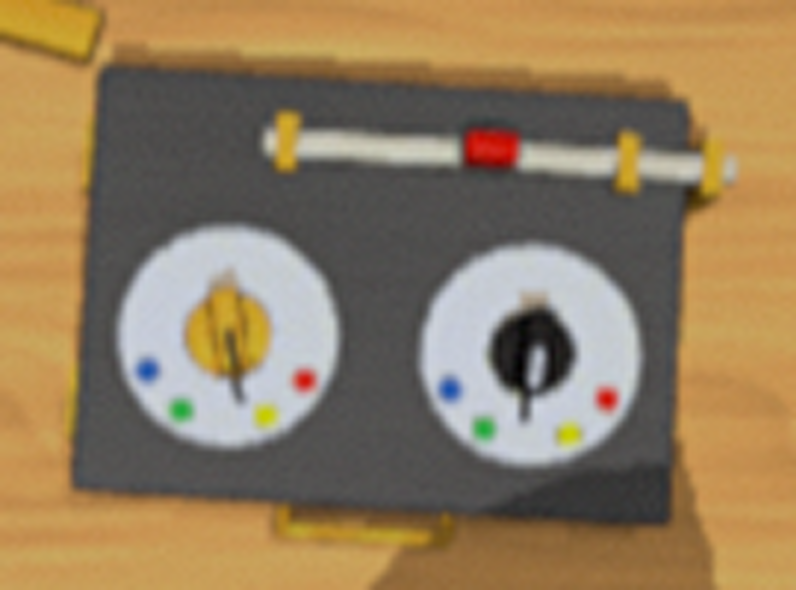

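The crops show the brown tray at top (170,240): yellow tag in the brass frame, red tag in the black frame. The green tray's wells are empty. So brass goes to yellow (-0.5) and black to red (-1.1). Next is the box pose.

```bash
cat >> h.py <<'E'
def blobs(im,col,box,amin=4,amax=2000):
    hsv=cv2.cvtColor(im,cv2.COLOR_RGB2HSV);x0,y0,x1,y1=box
    rg={'blue':((100,110,60),(130,255,255)),'green':((45,110,60),(85,255,255)),'yellow':((27,140,110),(36,255,255)),'red':((0,170,80),(6,255,255))}[col]
    m=cv2.inRange(hsv,*[np.array(a) for a in rg])
    if col=='red': m|=cv2.inRange(hsv,np.array((174,170,80)),np.array((180,255,255)))
    k=np.zeros_like(m);k[y0:y1,x0:x1]=m[y0:y1,x0:x1]
    n,l,s,c=cv2.connectedComponentsWithStats(k)
    return [(c[i][0],c[i][1],s[i][4]) for i in range(1,n) if amin<=s[i][4]<=amax]
ANG={'red':-1.1,'yellow':-.5,'green':.5,'blue':1.1}
def dotlocal(side,col):
    # box frame xy
    a=ANG[col]; return np.array([-.025-.042*np.cos(a), (.072 if side=='brass' else -.072)+.042*np.sin(a)])
def fit(L,W):
    L=np.array(L);W=np.array(W)[:,:2];lc=L.mean(0);wc=W.mean(0);A=L-lc;B=W-wc
    th=np.arctan2((A[:,0]*B[:,1]-A[:,1]*B[:,0]).sum(),(A*B).sum())
    M=np.array([[np.cos(th),-np.sin(th)],[np.sin(th),np.cos(th)]])
    t=wc-M@lc; return t,th,np.linalg.norm(A@M.T-B,axis=1)
E
python3 - <<'E'
from h import *
c=cams.calibration('top');im=cv2.cvtColor(cv2.imread('pics/top0.png'),cv2.COLOR_BGR2RGB)
L=[];W=[]
for col in ANG:
    b=blobs(im,col,(255,200,355,250));print(col,np.round(b,1))
    for u,v,a in b:
        L.append(dotlocal('brass' if u<305 else 'black',col));W.append(pix2plane(c,u,v,.086))
if L:
    print(fit(L,W))
c2=cams.calibration('scene');im=cv2.cvtColor(cv2.imread('pics/scene0.png'),cv2.COLOR_BGR2RGB)
L=[];W=[]
for col in ANG:
    b=blobs(im,col,(215,195,300,270));
    for u,v,a in b:print(col,u,v,a,pix2plane(c2,u,v,.086))
E
```

```text
red [[291.  229.    5. ]
 [342.5 232.5   4. ]]
yellow [[284.7 235.    7. ]
 [336.1 238.1   8. ]]
green [[270.3 234.    7. ]
 [321.7 237.    7. ]]
blue [[264.5 227.    8. ]
 [316.  230.5   8. ]]
(array([ 0.51771358, -0.02263999]), np.float64(-0.07746077739732864), array([0.00069309, 0.00066101, 0.00043566, 0.00039513, 0.00025933,
       0.00076558, 0.00057059, 0.00042292]))
red 277.5576923076923 251.1346153846154 52 [ 0.57006986 -0.05710297  0.086     ]
```

```bash
cat >> h.py <<'E'
def down(t): 
    c,s=np.cos(t),np.sin(t)
    return R.from_matrix(np.array([[c,s,0],[s,-c,0],[0,0,-1]])).as_rotvec()
BP=np.array([.51771,-.02264]);BY=-.07746
def b2w(x,y,z=None):
    p=BP+np.array([[np.cos(BY),-np.sin(BY)],[np.sin(BY),np.cos(BY)]])@[x,y]
    return p if z is None else np.array([*p,z])
E
python3 - <<'E'
from h import *
print(robot.tcp_to_tips)
for t in (BY+np.pi/2,BY-np.pi/2):
    for y in(.072,-.072):
      for a in (0,-.5,-1.1): print(t,y,a,planner.ik(b2w(-.025,y,.15),down(t-a)))
    print('bolt',planner.ik(b2w(.068,0,.15),down(t+np.pi/2)))
robot.movep(b2w(-.025,0,.26),down(BY+np.pi/2))
s=observe();print(s['time_s'],s['eef_pos'],s['ee_rot'])
im,d=cams.capture('wrist');save('w1.png',im);np.save('w1.npy',d);np.save('w1p.npy',np.array([s['eef_pos'],s['ee_rot']]))
E
```

```text
0.025
1.4933363267948965 0.072 0 [ 1.02137580e-01  2.58084088e-01 -2.69717886e-01  1.04299435e+00
  4.44089210e-16  1.79597580e-01]
1.4933363267948965 0.072 -0.5 [ 1.02137580e-01  2.58084088e-01 -2.69717886e-01  1.04299435e+00
 -4.44089210e-16 -3.20402420e-01]
1.4933363267948965 0.072 -1.1 [ 1.02137580e-01  2.58084088e-01 -2.69717886e-01  1.04299435e+00
 -4.44089210e-16 -9.20402420e-01]
1.4933363267948965 -0.072 0 [-0.18760147  0.25001844 -0.28105588  1.039722    0.         -0.11014147]
1.4933363267948965 -0.072 -0.5 [-1.87601468e-01  2.50018443e-01 -2.81055880e-01  1.03972200e+00
 -4.44089210e-16 -6.10141468e-01]
1.4933363267948965 -0.072 -1.1 [-0.18760147  0.25001844 -0.28105588  1.039722    0.         -1.21014147]
bolt [-0.0476185   0.39421392 -0.06443521  1.1121472   0.         -1.54095483]
-1.6482563267948966 0.072 0 [ 0.10213758  0.25808409 -0.26971789  1.04299435  0.         -2.96199507]
-1.6482563267948966 0.072 -0.5 [ 1.02137580e-01  2.58084088e-01 -2.69717886e-01  1.04299435e+00
 -4.44089210e-16  2.82119023e+00]
-1.6482563267948966 0.072 -1.1 [ 1.02137580e-01  2.58084088e-01 -2.69717886e-01  1.04299435e+00
 -4.44089210e-16  2.22119023e+00]
-1.6482563267948966 -0.072 0 [-0.18760147  0.25001844 -0.28105588  1.039722    0.          3.03145119]
-1.6482563267948966 -0.072 -0.5 [-1.87601468e-01  2.50018443e-01 -2.81055880e-01  1.03972200e+00
 -4.44089210e-16  2.53145119e+00]
-1.6482563267948966 -0.072 -1.1 [-1.87601468e-01  2.50018443e-01 -2.81055880e-01  1.03972200e+00
 -4.44089210e-16  1.93145119e+00]
bolt [-0.0476185   0.39421392 -0.06443521  1.1121472   0.          1.60063783]
2.35 [ 0.4927815  -0.02133606  0.26000988] [ 2.30731326e+00  2.13187352e+00 -1.45566901e-04]
```

View pics/w1.png

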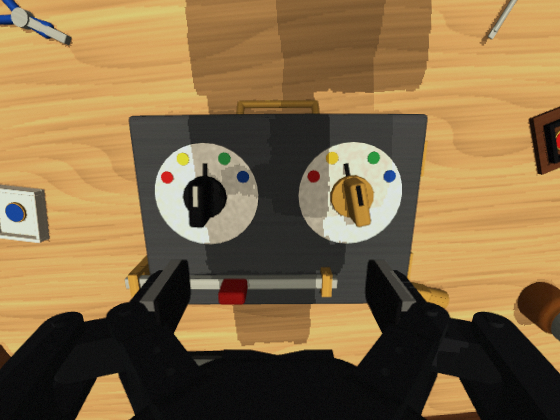

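The wrist view shows the black dial at about (205,195), the brass dial at (352,195), needles near (205,170) and (347,170), the red handle at (233,291). I'll refit the box pose and read the needles.

```bash
cat >> h.py <<'E'
def rd(fn): return cv2.cvtColor(cv2.imread('pics/'+fn),cv2.COLOR_BGR2RGB)
def dials(im,w,box=(140,130,430,250),p=True):
    c=cams.calibration('wrist');L=[];W=[]
    for col in ANG:
        b=sorted(blobs(im,col,box,25,400));
        b=[x for x in b if True]
        if p: print(col,np.round(b,1).tolist())
        if len(b)==2:
            for sd,(u,v,a) in zip(('black','brass'),b): L.append(dotlocal(sd,col));W.append(pix2plane(c,u,v,.086,w))
    t,th,e=fit(L,W); print('fit',t,th,e.max()); 
    return c,t,th
def needle(im,w,c,t,th,side,z=.088,r0=.023,r1=.034):
    # dark pixels on the white disc between radii r0,r1 -> angle
    M=np.array([[np.cos(th),-np.sin(th)],[np.sin(th),np.cos(th)]]);ax=np.array([-.025,.072 if side=='brass' else -.072])
    hsv=cv2.cvtColor(im,cv2.COLOR_RGB2HSV);out=[]
    for v in range(100,300):
        for u in range(100,480):
            if hsv[v,u,2]<75:
                q=M.T@(pix2plane(c,u,v,z,w)[:2]-t)-ax
                r=np.hypot(*q)
                if r0<r<r1:
                    a=np.arctan2(q[1],-q[0])
                    if abs(a)<1.5: out.append((a,r))
    out=np.array(out); return out
E
python3 - <<'E'
from h import *
im=rd('w1.png');w=np.load('w1p.npy')
c,t,th=dials(im,w)
for s in('brass','black'):
    o=needle(im,w,c,t,th,s);print(s,len(o),o.mean(0),o[:,0].std())
b=[x for x in blobs(im,'red',(200,270,260,320),20,2000)];print(b)
save('w1c.png',cv2.resize(im[130:310,120:440],None,fx=2.5,fy=2.5,interpolation=cv2.INTER_CUBIC))
d=np.load('w1.npy');print(d[150,285],d[195,352],d[195,205],d[285,232])
E
```

```text
red [[166.6, 176.9, 103.0], [313.3, 175.9, 104.0]]
yellow [[182.4, 158.4, 114.0]]
green [[223.9, 158.2, 108.0], [373.3, 157.5, 111.0]]
blue [[242.5, 176.2, 108.0], [389.3, 175.6, 107.0]]
fit [ 0.51722056 -0.02166221] -0.0738388471169777 0.00016174452264072802
brass 38 [-0.2247257   0.02758114] 0.0420240598135317
black 37 [0.0394021 0.0277133] 0.04014614815122449
[(np.float64(231.26384364820848), np.float64(297.63843648208467), np.int32(307))]
0.28815404 0.2590634 0.26509136 0.29869595
```

View pics/w1c.png

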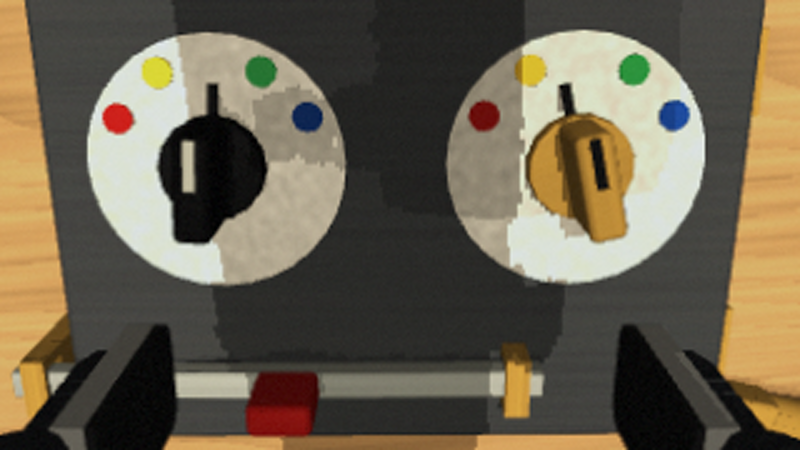

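```bash
cat >> h.py <<'E'
BP=np.array([.51730,-.0219]);BY=-.0742
def turn(side,a0,a1):
    y=.072 if side=='brass' else -.072
    T=lambda a:down(BY+np.pi/2-a)
    robot.movep(b2w(-.025,y,.175),T(a0))
    robot.line_to(b2w(-.025,y,.126),max_speed=.1)
    print('f down',observe()['contact_force'].round(1))
    hand.set_gripper(0.0,30)
    s=observe();print('w',s['width'],s['contact_force'].round(1),s['wrist_torque'].round(2))
    n=max(1,int(np.ceil(abs(a1-a0)/.4)))
    for a in np.linspace(a0,a1,n+1)[1:]: robot.movep(b2w(-.025,y,.126),T(a))
    robot.pause(.15)
    s=observe();print('after',s['eef_pos'],s['contact_force'].round(1),s['wrist_torque'].round(2),s['time_s'])
    hand.set_gripper(0.5)
    robot.line_to(b2w(-.025,y,.175),max_speed=.15)
    print('t',observe()['time_s'])
E
python3 - <<'E'
from h import *
hand.set_gripper(0.5,30)
turn('brass',-.225,-.5)
E
```

```text
f down [ 0.1 -0.1 -0.2]
w 0.15793605361391047 [-0.1 -4.   5.7] [-0.79  0.12 -0.  ]
after [0.49821678 0.05146974 0.12685587] [-0.6 -3.4  5.9] [-0.64  0.23  0.05] 4.9333
t 5.8
```

```bash
python3 - <<'E'
from h import *
turn('black',.039,-1.1)
robot.movep(b2w(-.025,0,.26),down(BY+np.pi/2))
s=observe();w=np.array([s['eef_pos'],s['ee_rot']]);im,d=cams.capture('wrist');save('w2.png',im);np.save('w2p.npy',w)
save('w2c.png',cv2.resize(im[130:310,120:440],None,fx=2.5,fy=2.5,interpolation=cv2.INTER_CUBIC))
c,t,th=dials(im,w)
for s in('brass','black'):
    for z in(.086,.088,.09):
        o=needle(im,w,c,t,th,s,z);print(s,len(o),o.mean(0),o[:,0].std())
print(observe()['time_s'])
E
```

```text
f down [-0.3  0.   1. ]
w 0.16205448193538863 [-0.8 -5.4  5.6] [-0.93  0.23  0.04]
after [ 0.48720965 -0.0920302   0.12679804] [-2.6 -2.2  8. ] [-0.3   0.58  0.02] 8.9333
t 9.8
red [[165.3, 177.5, 105.0], [312.2, 177.2, 105.0]]
yellow [[181.2, 159.2, 113.0]]
green [[222.9, 159.1, 106.0], [372.3, 159.3, 111.0]]
blue [[241.4, 177.2, 107.0], [388.4, 177.5, 110.0]]
fit [ 0.51717333 -0.02169758] -0.07379196302709458 0.00022181933766645415
brass 31 [-0.49609586  0.02753118] 0.036078740206441084
brass 33 [-0.50421134  0.02773222] 0.03611838876445291
brass 35 [-0.5100093   0.02794392] 0.03615813113378431
black 69 [-1.24697166  0.02722678] 0.13113199993618158
black 67 [-1.22996488  0.02690339] 0.13781329842160694
black 65 [-1.21889934  0.02678533] 0.1527702961728592
10.9917
```

View pics/w2c.png

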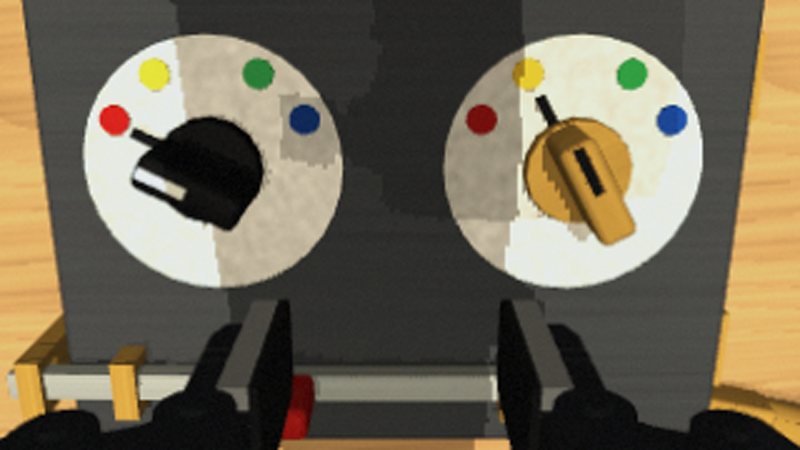

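```bash
python3 - <<'E'
from h import *
im=rd('w2.png');w=np.load('w2p.npy')
c,t,th=dials(im,w,p=False)
for s in('brass','black'):
    o=needle(im,w,c,t,th,s,.087,.026,.034);o=o[np.abs(o[:,0]-(-.5 if s=='brass' else -1.08))<.13]
    print(s,len(o),np.round(o.mean(0),3)); print(np.round(o[np.argsort(o[:,1])],3)[-12:].tolist())
# white line on black dial, z=.127, brass line
hsv=cv2.cvtColor(im,cv2.COLOR_RGB2HSV)
def linedir(m,box,z=.127):
    x0,y0,x1,y1=box;ys,xs=np.nonzero(m[y0:y1,x0:x1]);P=np.array([pix2plane(c,u+x0,v+y0,z,w)[:2] for u,v in zip(xs,ys)])
    vx,vy,_,_=cv2.fitLine(P.astype(np.float32),cv2.DIST_L2,0,1e-4,1e-4).ravel()
    M=np.array([[np.cos(th),-np.sin(th)],[np.sin(th),np.cos(th)]]);q=M.T@[vx,vy]
    if q[0]>0:q=-q
    return len(P),np.arctan2(q[1],-q[0])
m=(hsv[...,2]<75).astype(np.uint8);print('brass line',linedir(m,(347,187,363,212)))
E
```

```text
fit [ 0.51717333 -0.02169758] -0.07379196302709458 0.00022181933766645415
brass 22 [-0.5    0.029]
[[-0.492, 0.029], [-0.449, 0.029], [-0.521, 0.029], [-0.478, 0.03], [-0.55, 0.03], [-0.507, 0.03], [-0.465, 0.031], [-0.534, 0.031], [-0.493, 0.031], [-0.453, 0.032], [-0.52, 0.032], [-0.546, 0.032]]
black 30 [-1.138  0.03 ]
[[-1.179, 0.031], [-1.073, 0.031], [-1.148, 0.031], [-1.117, 0.031], [-1.191, 0.032], [-1.088, 0.032], [-1.161, 0.032], [-1.131, 0.032], [-1.102, 0.033], [-1.173, 0.033], [-1.144, 0.033], [-1.115, 0.033]]
brass line (93, np.float64(-0.2562609718978661))
```

```bash
python3 - <<'E'
from h import *
robot.movep(b2w(-.025,0,.24),down(BY+np.pi))
s=observe();w=np.array([s['eef_pos'],s['ee_rot']]);im,d=cams.capture('wrist');save('w3.png',im);np.save('w3p.npy',w)
print(observe()['time_s'])
E
```

```text
12.4417
```

View pics/w3.png

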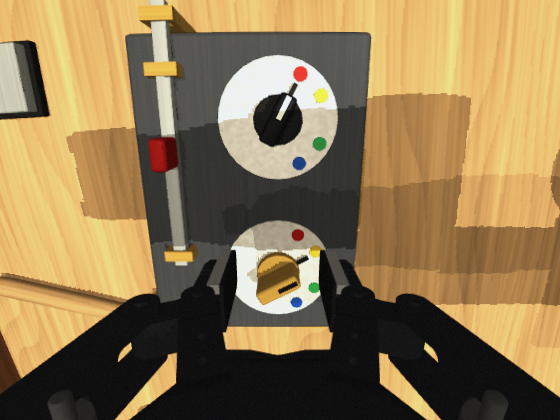

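Here the black dial is seen from straight above at (278,118), its needle near (295,87) pointing at the red dot (300,74). I'll measure the needle and the handle at (163,155).

```bash
python3 - <<'E'
from h import *
im=rd('w3.png');w=np.load('w3p.npy');c=cams.calibration('wrist')
L=[];W=[]
for col in ANG:
    b=blobs(im,col,(215,50,345,190),25,400);print(col,b)
    if len(b)==1: L.append(dotlocal('black',col));W.append(pix2plane(c,*b[0][:2],.086,w))
t,th,e=fit(L,W);print(t,th,e.max())
for z in(.086,.09):
  o=needle(im[:, :],w,c,t,th,'black',z,.026,.034) if 0 else None
M=np.array([[np.cos(th),-np.sin(th)],[np.sin(th),np.cos(th)]])
g=cv2.cvtColor(im,cv2.COLOR_RGB2GRAY)
for z in (.086,.088):
  out=[]
  for v in range(55,185):
    for u in range(215,345):
      if g[v,u]<110 and im[v,u].max()<130:
        q=M.T@(pix2plane(c,u,v,z,w)[:2]-t)-[-.025,-.072];r=np.hypot(*q);a=np.arctan2(q[1],-q[0])
        if .026<r<.034 and abs(a)<1.45: out.append((a,r))
  out=np.array(out);print(z,len(out),out.mean(0),out.std(0),np.median(out[:,0]))
# white line on top
out=[]
for v in range(90,125):
    for u in range(268,298):
        if g[v,u]>150:
            q=M.T@(pix2plane(c,u,v,.127,w)[:2]-t)-[-.025,-.072];r=np.hypot(*q)
            if r<.018: out.append(q)
P=np.array(out,np.float32);vx,vy,x0,y0=cv2.fitLine(P,cv2.DIST_L2,0,1e-4,1e-4).ravel()
if vx>0:vx,vy=-vx,-vy
print('line',len(P),np.arctan2(vy,-vx),x0,y0)
b=blobs(im,'red',(140,130,185,180),30,2000);print(b)
hsv=cv2.cvtColor(im,cv2.COLOR_RGB2HSV)
x0,y0=140,130;cr=im[130:180,140:185].astype(int);m=((cr[...,0]>60)&(cr[...,1]<50)&(cr[...,2]<60))
ys,xs=np.nonzero(m);print(xs.min()+140,xs.max()+140,ys.min()+130,ys.max()+130)
BM=np.array([[np.cos(BY),-np.sin(BY)],[np.sin(BY),np.cos(BY)]])
save('w3c.png',np.hstack([cv2.resize(im[50:190,215:345],None,fx=3.5,fy=3.5,interpolation=cv2.INTER_CUBIC),cv2.resize(im[120:190,130:195],None,fx=4,fy=7,interpolation=cv2.INTER_CUBIC)]))
E
```

```text
red [(np.float64(299.97986577181206), np.float64(73.3758389261745), np.int32(149))]
yellow [(np.float64(320.6478873239437), np.float64(95.19718309859155), np.int32(142))]
green [(np.float64(319.06617647058823), np.float64(143.2941176470588), np.int32(136))]
blue [(np.float64(298.703125), np.float64(162.7734375), np.int32(128))]
[ 0.51720884 -0.02171406] -0.07260297966750313 5.893394188476776e-05
0.086 37 [-1.09712392  0.02973895] [0.03265996 0.00213551] -1.0969706998567197
0.088 37 [-1.09711196  0.02951824] [0.03266166 0.00211976] -1.0969585395261485
line 139 -1.1351655 -0.0042386074 -0.00858616
[(np.float64(157.84027777777777), np.float64(154.44097222222223), np.int32(576))]
148 178 137 172
```

View pics/w3c.png

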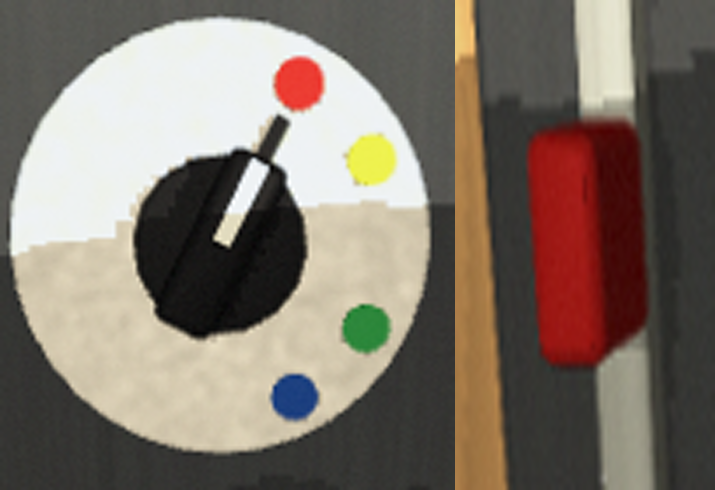

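```bash
python3 - <<'E'
from h import *
w=np.load('w3p.npy');c=cams.calibration('wrist')
M=np.array([[np.cos(BY),-np.sin(BY)],[np.sin(BY),np.cos(BY)]])
q=M.T@(pix2plane(c,157.8,154.7,.126,w)[:2]-BP);print(q)
hx,hy=.068,q[1]
T=down(BY+np.pi)
hand.set_gripper(0.45)
robot.movep(b2w(hx,hy,.175),T)
robot.line_to(b2w(hx,hy,.124),max_speed=.1)
hand.set_gripper(0.0,35)
s=observe();print('w',s['width'],s['contact_force'].round(1),s['time_s'],s['eef_pos'])
f=robot.line_to(b2w(hx,hy+.060,.124),max_speed=.04,until_force=15)
robot.pause(.1);s=observe();print(f,s['contact_force'].round(1),s['time_s'],M.T@(s['eef_pos'][:2]-BP),s['width'])
E
```

```text
[ 0.0667943  -0.04658611]
w 0.15744878693865816 [-3.6  0.9  6.3] 14.2167 [ 0.58163528 -0.07334841  0.12498353]
True [-0.8 -3.6  5.4] 15.4167 [ 0.06793034 -0.00049972] 0.15367021721868193
```

```bash
python3 - <<'E'
from h import *
M=np.array([[np.cos(BY),-np.sin(BY)],[np.sin(BY),np.cos(BY)]])
f=robot.line_to(b2w(.068,.012,.124),max_speed=.03,until_force=25)
s=observe();print(f,s['contact_force'].round(1),s['wrist_torque'].round(2),s['time_s'],M.T@(s['eef_pos'][:2]-BP),s['width'])
hand.set_gripper(0.45)
robot.line_to(b2w(.068,0.0,.19),max_speed=.15)
robot.movep(b2w(-.025,0,.26),down(BY+np.pi))
s=observe();w=np.array([s['eef_pos'],s['ee_rot']]);im,d=cams.capture('wrist');save('w4.png',im);np.save('w4p.npy',w)
print(observe()['time_s'])
E
```

```text
True [-1.3 -3.6  3.7] [-0.33  0.04  0.16] 15.6833 [ 0.06791797 -0.00025652] 0.16050490810850276
17.2333
```

View pics/w4.png

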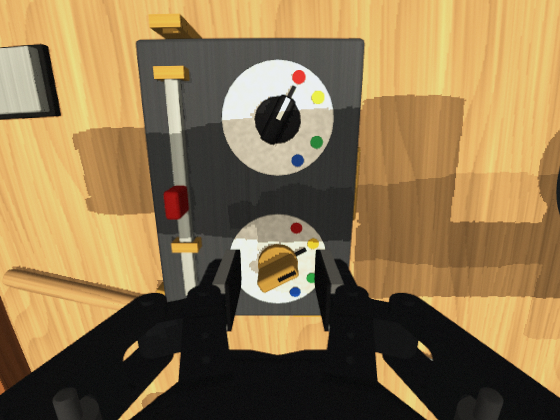

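The bolt's bar is now clear of the keeper (175,22), and its end is at the staple (170,72). I'll check the travel against the staples: the locked handle should be 62 mm from the -y staple.

```bash
python3 - <<'E'
from h import *
c=cams.calibration('wrist');M=np.array([[np.cos(BY),-np.sin(BY)],[np.sin(BY),np.cos(BY)]])
for fn,hb,sb in(('w3',(140,130,168,180),[(135,55,185,80),(160,245,200,265)]),('w4',(160,180,192,225),[(145,60,195,82),(165,238,205,255)])):
    im=rd(fn+'.png');w=np.load(fn+'p.npy')
    b=blobs(im,'red',hb,50,2000)
    print(fn,'handle',[(round(u),round(v),a,(M.T@(pix2plane(c,u,v,.126,w)[:2]-BP)).round(4)) for u,v,a in b])
    hsv=cv2.cvtColor(im,cv2.COLOR_RGB2HSV)
    for x0,y0,x1,y1 in sb:
        m=cv2.inRange(hsv[y0:y1,x0:x1],(15,130,120),(26,255,255));ys,xs=np.nonzero(m)
        print(' staple',len(xs),(M.T@(pix2plane(c,xs.mean()+x0,ys.mean()+y0,.102,w)[:2]-BP)).round(4))
E
```

```text
w3 handle [(158, 154, np.int32(576), array([ 0.0667, -0.0468]))]
 staple 472 [ 0.0675 -0.1117]
 staple 298 [0.0676 0.0496]
w4 handle [(172, 203, np.int32(466), array([ 0.0664, -0.0024]))]
 staple 401 [ 0.0677 -0.1116]
 staple 255 [0.0677 0.0498]
```

Vision gives the handle at y = -0.0024 and the arm says -0.0003; the end stop should be near 0.000. I'll take a vertical view of the handle to settle it, with brass near view too.

```bash
python3 - <<'E'
from h import *
robot.movep(b2w(.03,.073,.24),down(BY+np.pi))
s=observe();w=np.array([s['eef_pos'],s['ee_rot']]);im,d=cams.capture('wrist');save('w5.png',im);np.save('w5p.npy',w);np.save('w5.npy',d)
print(observe()['time_s'])
save('w5c.png',cv2.resize(im[20:220,140:400],None,fx=3,fy=3,interpolation=cv2.INTER_CUBIC))
E
```

```text
17.7417
```

View pics/w5c.png

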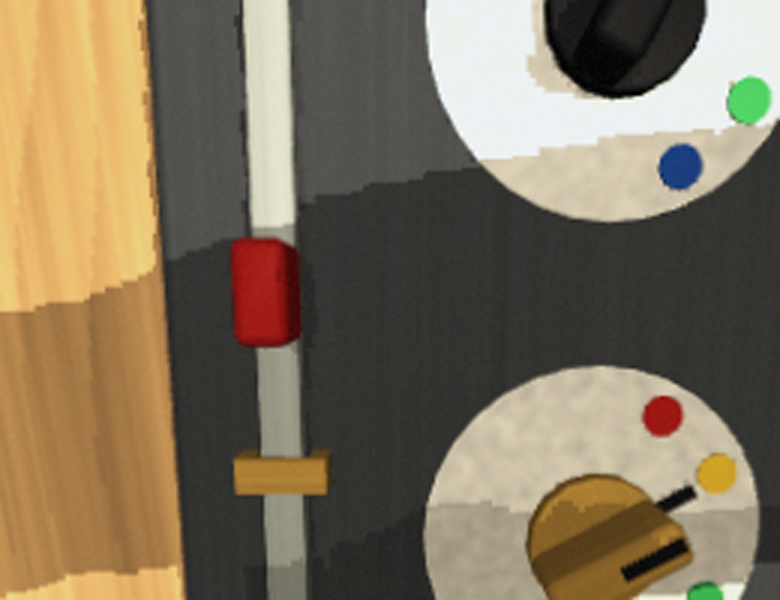

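```bash
python3 - <<'E'
from h import *
c=cams.calibration('wrist');M=np.array([[np.cos(BY),-np.sin(BY)],[np.sin(BY),np.cos(BY)]])
w=np.load('w5p.npy')
P=lambda u,v,z:(M.T@(pix2plane(c,140+u/3-.33,20+v/3-.33,z,w)[:2]-BP)).round(4)
print(P(262,240,.126),P(262,345,.126),P(262,292.5,.126),'staple',P(282,459,.102),P(282,494,.102))
im=rd('w5.png');hsv=cv2.cvtColor(im,cv2.COLOR_RGB2HSV)
b=blobs(im,'red',(210,90,245,145),50,2000);print([(M.T@(pix2plane(c,u,v,.126,w)[:2]-BP)).round(4) for u,v,a in b])
E
```

```text
[ 0.0665 -0.012 ] [0.0675 0.0127] [0.067  0.0002] staple [0.067  0.0452] [0.0674 0.0553]
[array([ 0.0675, -0.0001])]
```

The handle is at y = 0.000, 50 mm from the +y staple, so travel is 0.050: fully drawn. Last dial and bystander check, then hand in.

```bash
python3 - <<'E'
from h import *
robot.movep(b2w(-.025,0,.26),down(BY+np.pi/2))
s=observe();w=np.array([s['eef_pos'],s['ee_rot']]);im,d=cams.capture('wrist');save('w6.png',im)
c,t,th=dials(im,w,p=False)
for s,a in(('brass',-.5),('black',-1.08)):
    o=needle(im,w,c,t,th,s,.087,.026,.034);o=o[np.abs(o[:,0]-a)<.13];print(s,len(o),o.mean(0))
robot.set_joints([-1.335,.238,-.013,1.319,0,1.571])
im,d=cams.capture('top');save('top1.png',im);a=rd('top0.png').astype(int)
m=(np.abs(im.astype(int)-a).max(2)>40).astype(np.uint8);n,l,st,ce=cv2.connectedComponentsWithStats(m)
print([st[i].tolist() for i in range(1,n) if st[i][4]>5],observe()['time_s'])
E
```

```text
fit [ 0.51720679 -0.02174448] -0.07412364816738319 0.00014857684719731855
brass 22 [-0.49519868  0.02917731]
black 29 [-1.14005828  0.02988282]
[[268, 186, 17, 5, 83], [301, 186, 11, 7, 68], [318, 187, 11, 7, 68], [348, 190, 12, 7, 57], [362, 192, 3, 4, 9], [328, 215, 6, 4, 15], [278, 222, 6, 12, 34], [328, 223, 13, 14, 63], [498, 316, 3, 3, 8], [451, 320, 6, 11, 30], [483, 323, 4, 4, 6], [465, 328, 5, 3, 10], [525, 357, 6, 3, 14], [539, 357, 18, 8, 54], [487, 359, 38, 29, 372], [507, 370, 4, 4, 15], [498, 372, 4, 3, 10]] 21.3417
```

View pics/top1.png

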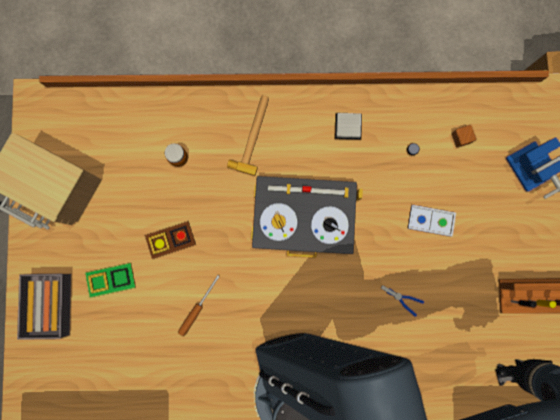

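View pics/w6.png

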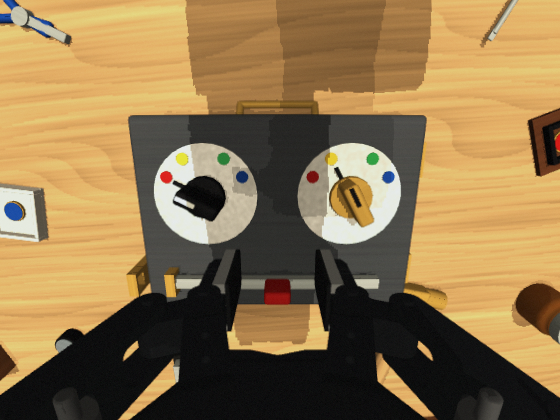

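The top view shows that only the dials (278,222) and (330,225), the bolt (307,189) and the arm have changed. In the wrist view the black needle points at red and the brass needle at yellow.

```bash
python3 -c "
from h import *
print(workorder.sign_off(),observe()['time_s'])"
```

```text
the job is handed in; nothing more can be done
the job is handed in; nothing more can be done
```

The strongbox job is done and handed in at about 21 s of the 51 s allowed. The brown tray held yellow in the brass well and red in the black well, so I turned the brass dial to yellow and the black dial to red. I then drew the bolt back to its end stop and retreated.

**Last checks**
- **Brass dial:** the needle read -0.495, for a target of -0.5.
- **Black dial:** the vertical view read -1.097, for a target of -1.1. The oblique views, before and after the bolt move, gave about -1.14. I put that down to the dark knob bar falling inside the mask, because the vertical view shows the needle squarely on the dot.
- **Bolt:** an oblique view put the handle about 2 mm short. The vertical view and the arm's position both put it within 0.3 mm of the full 50 mm of travel, and the bar is clear of its keeper.
- **Bench:** comparing the top views before and after, only the dials, the bolt and the arm changed. The tags and bystanders are where they were.

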